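# Park the pot over the burner and hold the ignition lever

## Task

Slide the lidded steel pot across the hob, without lifting it, from the square parking mark to the centre of the round burner rings, and let go of it there. Then press the hob's spring-return ignition lever down past its first two clicks to the third, at the bottom of its travel, and keep it there: finish while still holding the lever down at the third click, as it springs back by itself when let go. Leave the other things on the boards undisturbed.

Things in the scene. Friction and masses are not known exactly. Their poses are not given: they have to be found in the camera images.
- hob: two-place gas hob, fixed. Origin on the boards under it; x away from the robot, y along its length (left), z up. Dark flat top 70 mm high, x -110 to 110, y -150 to 270 mm. At its right end an aluminium console, y -230 to -150, x -100 to 100 mm, 157 mm high. The ignition lever, on the console's outer right face, turns about an axis along y through x 0, z 75 mm.
- burner_rings: the pot's goal: two concentric thin light circles (164 mm and 100 mm across) etched flush in the hob top; origin at their centre, on the top surface. Either this or the parking square is at the left place, the other at the right place (200 mm apart, centre to centre, along the hob's y).
- parking_square: thin light square outline, 156 mm wide, flush in the hob top; origin at its centre. The pot starts on it, off centre by up to 15 mm each way.
- pot: lidded stainless steel pot, loose, 0.4 to 0.85 kg: 130 mm across (lid rim 134), flat lid top 96 mm above the underside; the lid is fixed on. Two small loop ears at +x and -x reach 89 mm from the centre at 72 mm height. Origin at the centre of the underside, z up. Its smooth underside slides on the smooth hob top under 1 to 3 N sideways.
- pot_knob (a point): middle of the pot's round black lid knob, a plain upright cylinder 30 mm across, from 96 to 130 mm above the pot's underside (this point: 113 mm), on the pot's axis.
- lever_bar (a point): middle of the round black bar at the end of the ignition lever: 16 mm across, 70 mm long, along hob y (-345 to -275 mm), 75 mm from the pivot axis on the robot side. Bar centre in the hob frame, mm: released x -69 z 104; first click x -74 z 86; second x -75 z 67; third x -70 z 49. Press it from above; nothing else within 40 mm of its middle.
- ignition_lever (a joint): lever angle, rad: 0 released (up), grows as the bar is pressed down; clicks at 0.25, 0.50, 0.75 (third), firm stop at 0.79. Pressing the bar takes 4 to 5 N at the start, rising to about 7 N at the third click, with a rise and drop of about 1 N at each click. No click holds it: let go, it springs back to 0.
- cup_a: blue plastic cup, 72 mm across, 85 mm tall, to the left of the hob; origin at the centre of its underside. Bystander.
- cup_b: blue plastic cup, 72 mm across, 85 mm tall, to the right of the hob; origin at the centre of its underside. Bystander.
- butter_dish: brown ceramic butter dish with cover, 100 x 170 mm, 80 mm tall, in front of the hob, to the left; origin at the centre of its underside. Bystander.
- wooden_spoon: wooden spoon lying flat left of the hob; origin under its middle, x along it. Bystander.

How it is judged (in metres and radians):
On the way, in this order (a step that is already met when the one before it is completed fails the run):
1. the pot stands still and released, centred on the burner rings (horizontal distance between pot and burner_rings below 0.015 m and z of pot in the frame of hob below 0.075 m and linear speed of pot below 0.02 m/s and angle between pot's own z axis and vertical below 0.06 rad and contact force between pot and the fingers below 0.3 N and contact force between pot and the arm below 0.3 N), for 0.2 s.
2. the lever is held at the third click (value of joint ignition_lever above 0.69 rad and (contact force between ignition_lever and the fingers above 1.5 N or contact force between ignition_lever and the arm above 1.5 N)), for 0.5 s.
At the end, for the whole second after the job is handed in: The pot stands upright and untouched on the hob with its centre within 15 mm of the burner rings' centre, and the robot holds the ignition lever at the third click (joint above 0.69 rad, pressed on its bar with more than 1.5 N) (all of step 1 and all of step 2); the arm keeps its last pose, push and grip.
It fails at once if the pot is lifted off the hob (more than 8 mm) (z of pot in the frame of hob above 0.078 m).
It fails at once if the pot falls off the hob top (z of pot in the frame of hob below 0.055 m).
It fails at once if the pot is tipped (more than 0.2 rad) (angle between pot's own z axis and vertical above 0.2 rad).
It fails at once if the lever is pressed past its first click before the pot is on the burner rings (value of joint ignition_lever above 0.3 rad and horizontal distance between pot and burner_rings above 0.02 m).
It fails at once if another thing on the boards is moved more than 30 mm (distance of any of cup_a, cup_b, butter_dish, wooden_spoon from where it was at the start of the episode above 0.03 m).
It also fails if it takes over 51 s, if anything falls off the work surface, if the arm or the gripper's body presses on something with over 40 N, if the wrist force passes 120 N, or if a joint passes its speed limit or range.

## Robot

A 6-joint arm with a two-finger parallel gripper is mounted at the origin on the work surface. World frame = base frame: x ahead of the robot, y to its left, z up, the work surface at z = 0. Lengths are in m, angles in degrees, forces in N, time in s.
With the tool pointing down it reaches from about 0.3 to 0.85 m from the base axis. Payload 5.4 kg.
Tool frame: the origin (TCP) lies midway between the tips of the shut fingers; the grasp point (between the pads) lies 19 mm behind it; z points along the fingers, y is the line along which they close (so a half turn about z gives the same grasp; the last joint's range is limited). The gripper opens to 85 mm and grips with 20 to 120 N. Pads are 22 mm wide; open, the fingers measure 114 mm over their backs; the gripper's body (76 mm by 85 mm) begins 54 mm behind the grasp point. The pads swing forward as they close: fully open they stand 13 mm farther back than shut.
Start: joints at [64.108, 9.076, 91.501, -0, 79.423, -12.038], TCP at [0.138, 0.558, 0.231] pointing down, gripper open.
Joint ranges: [-166.64, 166.64], [-54.1, 131.32], [10.49, 154.53], [-73.88, 253.88], [9.74, 151.15], [-171.62, 171.62]. Speed limits (degrees/s): [147.25, 147.25, 180, 180, 180, 180].

## Interface

Orientations are given as [roll, pitch, yaw] about the fixed x, y, z axes, in that order (R = Rz(yaw) Ry(pitch) Rx(roll)).
In Python, from cell import telemetry, grab_frame, camera_model, robot, spotter gives the robot as it stands. The module is installed in compiled form; this text tells all that it offers.
- The arm moves only by the tool send_rows, never from a script. Its argument "plan" is a list that holds one entry, the list of rows, each a list of 7 numbers: the shift along the world's x, y, z in m, then the turn, a rotation vector about the world's x, y, z in rad, then the finger opening in m, from 0 to 0.0854. In form: [[[x, y, z, rx, ry, rz, gripper], ...]]. A call has 1 to 5 rows; each row shifts and turns the commanded pose from where the row before left it; what a row does not reach is not made up. A row lasts 1/8 s, in which the tool goes at most 62.5 mm and 10.7 degrees, less where a joint would pass 70% of its speed; a pose out of reach is approached as far as the arm can. A call is refused whole if a number of a shift passes 0.0625 or a number of a turn 0.188, either way. A call with a gripper value outside its range is refused whole. The fingers move at their own pace and stop on an object; "squeeze" is the grip in N (left out, the last holds). Time passes only in rows, so rows that do not move let the fingers close. It gives the time, the measured TCP pose, the force, the opening and the grip force at its end, in the units of the state.
- telemetry.get_state(): the state, without advancing time (a new reading comes with each control period).
- grab_frame(name): name is "side" or "top"; returns the picture (420x560x3 uint8, blue, green, red); there is no depth.
- camera_model(name): a dict with "K" (3x3 intrinsics, pixels), "k1" (the pictures are not rectified: a ray, as slopes to the right and down, at radius r is drawn at 1 + k1 r^2 times it, then the intrinsics apply), "rvec" (rotation vector, rad) and "tvec" (3), from world to camera coordinates, as OpenCV has them. Camera axes: x right, y down, z forward; pixel columns grow to the right and rows downward; lengths in m; the calibration is good to about 2 mm. A picture is of the moment at which its call begins. camera_model takes no time and is no camera call.
- robot.finish_job(): hands the job in; it is judged then, once.
Trained networks look in the newest picture that a camera, given by its name, has taken for a name from the list of things; names that differ only in an ending like _2 or _b are one class to them, and where a whole thing is asked for, a point or a joint stands for the part that bears it (a point fixed in the world has none). Each returns a list of dicts, best first, with "conf" (0 to 1); they miss things now and then, are a little off and sometimes report something else, mostly with a low value. They report only what shows in the picture. A call takes as long as a camera call.
- spotter.silhouettes(camera, label): "pixels" (420x560 bool, what is visible of it) and "point" ([column, row] in pixels, amid what is visible of it).
The state is a dict: "t": time; "qpos": joint angles; "joint_velocities": joint speeds; "tau": joint torques, N m; "tool_pos": TCP position; "orientation": TCP orientation; "wrist_force": force on the tool from outside, world axes, zero at the start; "ft_torque": the same for the moment, N m; "finger_gap": opening from 0.0 (shut) to 1.0 (fully open); "grip_force": force on a finger pad.
Only numpy, scipy, OpenCV 4.12 (cv2) and the standard library are available. Lean on these libraries where they do the work, as an engineer would, in place of code of your own. Each camera call takes 0.05 s, during which the arm holds its last target. There are 200 camera calls.

## Working session

There is one attempt and no reset: what is moved stays moved. The work goes in short steps, Python scripts to look and compute and a tool call to move; the robot and the scene stay as the last step left them, time stands still between calls to the robot, and variables do not carry over. Pictures are saved under pics/ and viewed, at most 10 in all, crops included, and the job is handed in when it is done.

Besides the shell and the picture viewer there is one more tool, called after "Request:" in YAML: its name, and indented under it one key for each argument. send_rows: Moves the arm, as the interface text tells. Its arguments: {"type":"object","properties":{"plan":{"type":"array"},"squeeze":{"type":"number"}},"required":["plan"]}

```bash
mkdir -p pics
cat > h.py <<'E'
import numpy as np, cv2
from cell import telemetry, grab_frame, camera_model, robot, spotter
def ray(cam,px):
    m=camera_model(cam);K=np.array(m["K"]);k=m["k1"]
    d=np.array([(px[0]-K[0,2])/K[0,0],(px[1]-K[1,2])/K[1,1]]);u=d.copy()
    for _ in range(30): u=d/(1+k*(u@u))
    R=cv2.Rodrigues(np.array(m["rvec"],float))[0];t=np.array(m["tvec"],float).ravel()
    return -R.T@t, R.T@np.array([u[0],u[1],1])
def at_z(cam,px,z):
    o,d=ray(cam,px);return o+d*(z-o[2])/d[2]
def proj(cam,P):
    m=camera_model(cam);K=np.array(m["K"])
    R=cv2.Rodrigues(np.array(m["rvec"],float))[0];c=np.atleast_2d(P)@R.T+np.array(m["tvec"],float).ravel()
    u=c[:,:2]/c[:,2:];u=u*(1+m["k1"]*(u**2).sum(1,keepdims=True))
    return u@K[:2,:2].T+K[:2,2]
E
python3 - <<'E'
from h import *
for c in("top","side"):
    cv2.imwrite(f"pics/{c}0.png",grab_frame(c)); print(c,ray(c,(280,210)))
    for l in("pot_knob","burner_rings","parking_square","lever_bar","pot","hob"):
        for r in spotter.silhouettes(c,l)[:2]: 
            ys,xs=np.nonzero(r["pixels"]);print(l,round(r["conf"],2),np.round(r["point"],1),xs.min(),xs.max(),ys.min(),ys.max())
print(telemetry.get_state())
E
```

```text
top (array([0.2982275 , 0.02188222, 1.50322242]), array([ 0.10561239, -0.01550852, -0.99448313]))
pot_knob 0.7 [428.1 147.4] 416 443 135 161
pot_knob 0.62 [286.8 153.1] 265 312 124 183
burner_rings 0.69 [215.2 168.5] 192 245 144 196
burner_rings 0.56 [289.2 184. ] 257 312 142 190
parking_square 0.75 [303.4 182. ] 256 313 140 190
lever_bar 0.7 [366.  170.1] 352 390 152 178
lever_bar 0.4 [112.6 187.9] 95 157 179 196
pot 0.97 [285.1 154.2] 265 311 123 183
hob 0.86 [270.1 171.7] 180 389 103 211
hob 0.71 [429.5 145.2] 416 444 135 161
side (array([0.23224518, 1.07975919, 1.28434903]), array([ 0.15085049, -0.66057083, -0.73547291]))
pot_knob 0.61 [248.8 191.8] 220 271 170 215
burner_rings 0.71 [240.6 249.2] 217 266 231 270
parking_square 0.64 [268.8 212.5] 226 272 196 222
parking_square 0.18 [246.3 193.7] 223 264 170 215
lever_bar 0.58 [276.9 145.8] 273 276 143 151
pot 0.74 [246.7 191.5] 219 269 169 215
hob 0.79 [254.2 225.3] 203 281 145 290
{'t': 0.7, 'qpos': array([ 6.41089957e+01,  9.07489998e+00,  9.15004789e+01,  1.46985899e-03,
        7.94226523e+01, -1.20365348e+01]), 'joint_velocities': array([ 0.08738004,  0.02005398, -0.00484301,  0.03804488, -0.02784283,
        0.02279159]), 'tau': array([-4.20265624e-04, -3.95925558e+01, -3.31638944e+01, -1.76971771e-04,
        7.67030961e-04, -8.34953333e-07]), 'tool_pos': array([0.13768623, 0.55826857, 0.23131423]), 'orientation': array([ 1.79997773e+02, -1.00257018e-03,  1.66145261e+02]), 'wrist_force': array([-0.11783441,  0.33112455, -0.13343868]), 'ft_torque': array([0.03380535, 0.03980075, 0.00932759]), 'grip_force': 0.0, 'finger_gap': 1.0003351093358492}
```

View pics/top0.png

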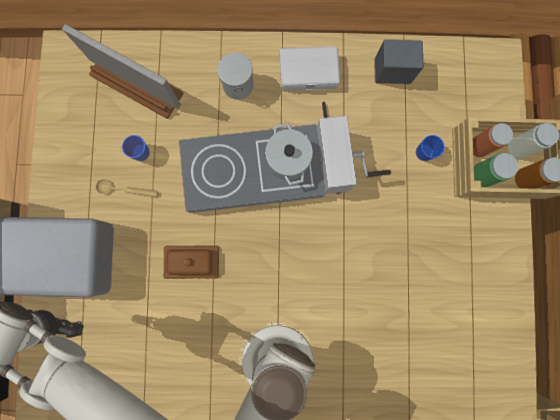

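View pics/side0.png

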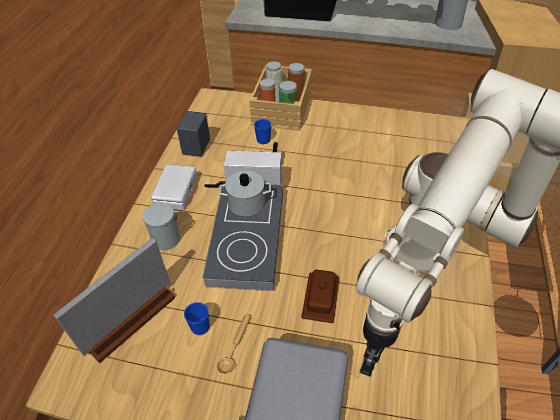

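The rings are at the left place (about 218,171 in the top picture). The pot is on the right square with its knob near (289,151), and the lever bar is near (378,173). Next I'll enlarge the hob.

Run:
```python
from h import *
im=cv2.imread("pics/top0.png")
cv2.imwrite("pics/crop0.png",cv2.resize(im[95:220,172:398],None,fx=3.5,fy=3.5,interpolation=cv2.INTER_CUBIC))
# ring fit
g=im.astype(int).mean(2)
pts=[]
for y in range(138,202):
  for x in range(186,250):
    if g[y,x]>110:
      p=at_z("top",(x,y),.07);pts.append((*p[:2],g[y,x]-100))
pts=np.array(pts)
from scipy.optimize import minimize
c0=at_z("top",(218.5,170.5),.07)[:2]
def cost(c):
    r=np.hypot(*(pts[:,:2]-c).T);d=np.minimum(abs(r-.081),abs(r-.049))
    return (pts[:,2]*np.minimum(d,.008)).sum()
b=min((minimize(cost,c0+np.array([i,j])*.004,method="Nelder-Mead") for i in(-1,0,1) for j in(-1,0,1)),key=lambda r:r.fun)
print("rings",b.x,c0,b.fun/pts[:,2].sum())
# knob dark blob
s=g[138:164,276:304]; ys,xs=np.nonzero(s<60); k=(xs.mean()+276,ys.mean()+138);print("knob px",k,len(xs),at_z("top",k,.19))
```

```text
rings [0.56643616 0.18769248] [0.56636387 0.18582651] 0.002705688213422436
knob px (np.float64(289.05479452054794), np.float64(150.06849315068493)) 73 [ 0.60460013 -0.02107978  0.19      ]
```

View pics/crop0.png

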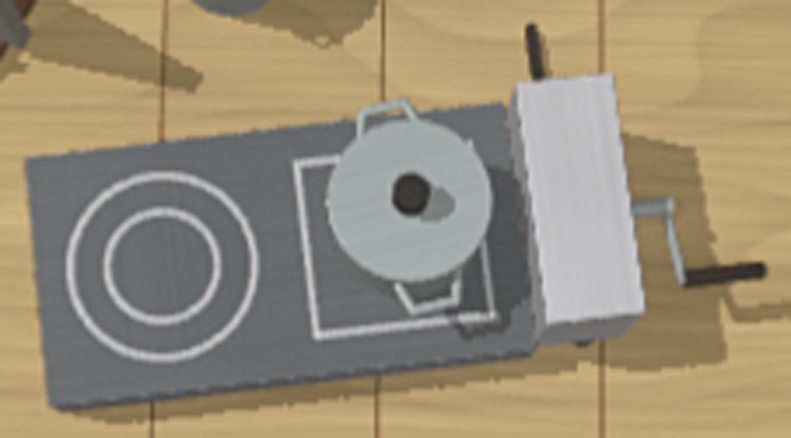

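The crop confirms it: rings centred at crop (163,266), knob (411,194), lever bar from (683,280) to (766,269), and the far hob edge from (25,158) to (508,102).

Run:
```python
from h import *
f=lambda u,v,z:at_z("top",((u+.5)/3.5+172-.5,(v+.5)/3.5+95-.5),z)
A=f(25,158,.07);B=f(508,102,.07);C=f(50,408,.07)
d=A-B;yaw=np.arctan2(-d[0],d[1]);print("yaw",np.degrees(yaw), np.linalg.norm(d),np.linalg.norm(A-C))
R=np.array([[np.cos(yaw),-np.sin(yaw)],[np.sin(yaw),np.cos(yaw)]])
ring=np.array([.5664,.1877]);h=ring-R@[0,.160]
print("hob from rings",h,"from corners A", A[:2]-R@[.11,.27], C[:2]-R@[-.11,.27])
bar=f(725,274,.104);print("bar",bar,"pred",h+R@[-.069,-.31], "ends",f(683,280,.104),f(766,269,.104))
print("third",h+R@[-.070,-.31])
print("pot knob",f(411,194,.2))
for l in("pot_knob","cup"): 
    pass
# side-view check of knob
m=cv2.imread("pics/side0.png").astype(int).mean(2)[170:190,232:258];ys,xs=np.nonzero(m<45);k=(xs.mean()+232,ys.mean()+170);print(k,len(xs),at_z("side",k,.183), proj("side",[[.604,-.021,.183]]))
```

```text
yaw 7.755509239706274 0.42156253192442095 0.21915979982867087
hob from rings [0.58799139 0.02916353] from corners A [0.58640973 0.02702555] [0.58734685 0.02638076]
bar [ 0.5612249  -0.28834621  0.104     ] pred [ 0.56145586 -0.28731216] ends [ 0.55543698 -0.25287903  0.104     ] [ 0.56616528 -0.32306878  0.104     ]
third [ 0.56046501 -0.28744711]
pot knob [ 0.60225974 -0.02079835  0.2       ]
(np.float64(243.91489361702128), np.float64(179.47872340425533)) 94 [ 0.60566801 -0.02200608  0.183     ] [[244.31785482 179.74811378]]
```

Request:
send_rows:
  plan:
    - [[0, 0, 0.03, 0, 0, 0, 0.0854], [0.036, -0.0445, 0.01, 0, 0, 0, 0.0854], [0.036, -0.0445, 0, 0, 0, 0, 0.0854], [0.036, -0.0445, 0, 0, 0, 0, 0.0854], [0.036, -0.0445, 0, 0, 0, 0, 0.0854]]

```text
t: 1.32
tool_pos: [0.2826, 0.3788, 0.2715]
orientation: [180.0, 0.0, 166.2]
wrist_force: [0.7, -0.5, 0.9]
finger_gap: 0.999
grip_force: 0.0
```

Request:
send_rows:
  plan:
    - [[0.036, -0.0445, 0, 0, 0, 0, 0.0854], [0.036, -0.0445, 0, 0, 0, 0, 0.0854], [0.036, -0.0445, 0, 0, 0, 0, 0.0854], [0.036, -0.0445, 0, 0, 0, 0, 0.0854], [0.036, -0.0445, 0, 0, 0, 0, 0.0854]]

```text
t: 1.95
tool_pos: [0.4627, 0.1561, 0.2716]
orientation: [180.0, 0.0, 166.1]
wrist_force: [1.3, -0.1, -0.3]
finger_gap: 0.997
grip_force: 0.0
```

Request:
send_rows:
  plan:
    - [[0.036, -0.0445, 0, 0, 0, 0, 0.0854], [0.036, -0.0445, 0, 0, 0, 0, 0.0854], [0.036, -0.0445, 0, 0, 0, 0, 0.0854], [0.034, -0.045, 0, 0, 0, 0, 0.0854], [0, 0, 0, 0, 0, 0, 0.0854]]

```text
t: 2.58
tool_pos: [0.6049, -0.0241, 0.2704]
orientation: [-180.0, -0.0, 165.9]
wrist_force: [-0.4, -0.1, 0.1]
finger_gap: 0.997
grip_force: 0.0
```

Request:
send_rows:
  plan:
    - [[-0.001, 0.0025, -0.035, 0, 0, 0, 0.0854], [0, 0, -0.035, 0, 0, 0, 0.0854], [0, 0, -0.019, 0, 0, 0, 0.0854], [0, 0, -0.005, 0, 0, 0, 0.06], [0, 0, 0, 0, 0, 0, 0.04]]
  squeeze: 20

```text
t: 3.2
tool_pos: [0.6032, -0.0181, 0.1783]
orientation: [180.0, 0.1, 166.2]
wrist_force: [0.3, -0.3, 0.4]
finger_gap: 0.605
grip_force: 0.0
```

Request:
send_rows:
  plan:
    - [[0, 0, 0, 0, 0, 0, 0.034], [0, 0, 0, 0, 0, 0, 0.028], [0, 0, 0, 0, 0, 0, 0.02], [0, 0, 0, 0, 0, 0, 0.02]]
  squeeze: 20

```text
t: 3.7
tool_pos: [0.6037, -0.0186, 0.1791]
orientation: [-180.0, 0.2, 166.1]
wrist_force: [-1.0, -1.5, 5.9]
finger_gap: 0.341
grip_force: 20.3
```

Request:
send_rows:
  plan:
    - [[-0.001, 0.0055, 0.0005, 0, 0, 0, 0.02], [-0.002, 0.011, 0, 0, 0, 0, 0.02], [-0.003, 0.0165, 0, 0, 0, 0, 0.02], [-0.003, 0.0165, 0, 0, 0, 0, 0.02], [-0.003, 0.0165, 0, 0, 0, 0, 0.02]]

```text
t: 4.32
tool_pos: [0.5915, 0.0481, 0.1791]
orientation: [-180.0, 0.2, 166.1]
wrist_force: [1.2, -3.3, 5.3]
finger_gap: 0.342
grip_force: 20.3
```

Request:
send_rows:
  plan:
    - [[-0.003, 0.0165, 0, 0, 0, 0, 0.02], [-0.003, 0.0165, 0, 0, 0, 0, 0.02], [-0.003, 0.0165, 0, 0, 0, 0, 0.02], [-0.003, 0.0165, 0, 0, 0, 0, 0.02], [-0.003, 0.0165, 0, 0, 0, 0, 0.02]]

```text
t: 4.95
tool_pos: [0.5764, 0.1307, 0.1791]
orientation: [-180.0, 0.2, 166.2]
wrist_force: [1.0, -3.4, 6.2]
finger_gap: 0.346
grip_force: 20.3
```

Request:
send_rows:
  plan:
    - [[-0.003, 0.0165, 0, 0, 0, 0, 0.02], [-0.003, 0.0165, 0, 0, 0, 0, 0.02], [-0.003, 0.016, 0, 0, 0, 0, 0.02], [-0.0015, 0.009, 0, 0, 0, 0, 0.02], [0, 0, 0, 0, 0, 0, 0.02]]

```text
t: 5.58
tool_pos: [0.5655, 0.19, 0.1791]
orientation: [179.9, 0.1, 166.2]
wrist_force: [-0.4, 1.6, 7.7]
finger_gap: 0.341
grip_force: 20.4
```

Run:
```python
from h import *
s=telemetry.get_state();print(s["tool_pos"],s["wrist_force"],s["grip_force"])
for c in("top","side"): cv2.imwrite(f"pics/{c}1.png",grab_frame(c))
a=cv2.imread("pics/top1.png")[110:220,160:330];b=cv2.imread("pics/side1.png")[140:300,160:300]
b=cv2.resize(b,None,fx=2.8,fy=2.8);a=cv2.resize(a,None,fx=2,fy=2);o=np.zeros((450,740,3),np.uint8);o[:220,:340]=a;o[:448,345:345+392]=b
cv2.imwrite("pics/c1.png",o)
```

```text
[0.56547626 0.18998551 0.17913388] [-0.36023619  1.62324092  7.68004588] 20.387685298919678
```

View pics/c1.png

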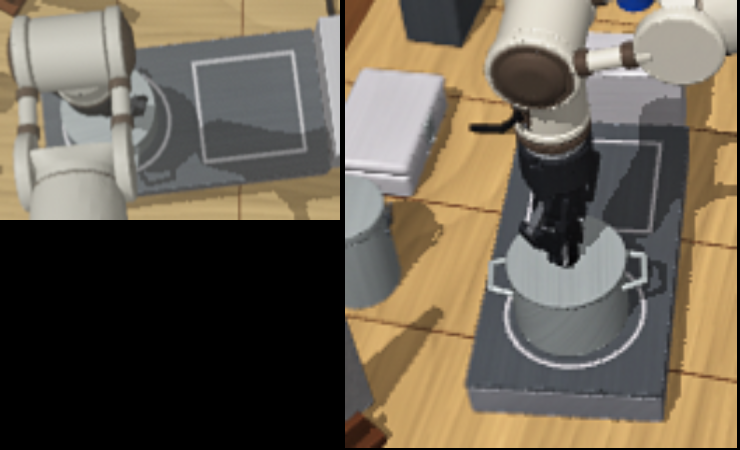

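The pot looks centred on the rings. I'll release it and back off straight up.

Request:
send_rows:
  plan:
    - [[0, 0, 0, 0, 0, 0, 0.04], [0, 0, 0, 0, 0, 0, 0.07], [0, 0, 0, 0, 0, 0, 0.07], [0, 0, 0.03, 0, 0, 0, 0.07], [0, 0, 0.05, 0, 0, 0, 0.07]]

```text
t: 6.3
tool_pos: [0.5636, 0.188, 0.256]
orientation: [-179.9, -0.3, 166.1]
wrist_force: [0.5, -0.3, 0.4]
finger_gap: 0.82
grip_force: 0.0
```

Request:
send_rows:
  plan:
    - [[0, -0.05, 0.03, 0, 0, 0, 0.0], [0, -0.06, 0, 0, 0, 0, 0.0], [0, -0.06, 0, 0, 0, 0, 0.0], [0, -0.06, 0, 0, 0, 0, 0.0], [0, -0.06, 0, 0, 0, 0, 0.0]]

```text
t: 6.92
tool_pos: [0.5648, -0.1036, 0.2876]
orientation: [180.0, -0.0, 166.1]
wrist_force: [0.1, 0.7, -0.0]
finger_gap: 0.003
grip_force: 0.0
```

Request:
send_rows:
  plan:
    - [[0, -0.06, 0, 0, 0, 0, 0.0], [0, -0.06, 0, 0, 0, 0, 0.0], [0, -0.05, 0, 0, 0, 0, 0.0], [0, -0.03, 0, 0, 0, 0, 0.0], [0, 0, 0, 0, 0, 0, 0.0]]

```text
t: 7.55
tool_pos: [0.5645, -0.3038, 0.2869]
orientation: [180.0, -0.1, 166.0]
wrist_force: [-0.2, 0.3, 0.4]
finger_gap: 0.001
grip_force: 0.0
```

Run:
```python
from h import *
print(telemetry.get_state()["tool_pos"])
for c in("top","side"): cv2.imwrite(f"pics/{c}2.png",grab_frame(c))
g=cv2.imread("pics/top2.png").astype(int).mean(2)
p=proj("top",[[.5655,.19,.2]])[0].astype(int);print(p)
for c in("top","side"):
    g=cv2.imread(f"pics/{c}2.png").astype(int).mean(2);z=.2 if c=="top" else .183
    p=proj(c,[[.5655,.19,z]])[0].astype(int)
    s=g[p[1]-12:p[1]+13,p[0]-12:p[0]+13];ys,xs=np.nonzero(s<(60 if c=="top" else 45))
    k=(xs.mean()+p[0]-12,ys.mean()+p[1]-12);print(c,k,len(xs),at_z(c,k,.19 if c=="top" else z))
a=cv2.imread("pics/top2.png")[95:220,172:398]
cv2.imwrite("pics/c2.png",cv2.resize(a,None,fx=3.5,fy=3.5,interpolation=cv2.INTER_CUBIC))
```

```text
[ 0.56447601 -0.30380158  0.28691314]
[211 161]
top (np.float64(214.0408163265306), np.float64(162.10204081632654)) 49 [0.5672138  0.18514162 0.19      ]
side (np.float64(237.92792792792793), np.float64(227.92792792792793)) 111 [0.56855983 0.18819266 0.183     ]
```

View pics/c2.png

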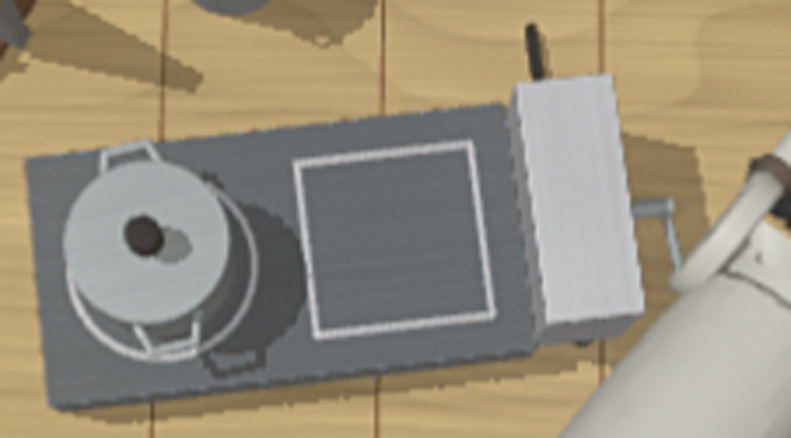

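The pot is released within about 3 mm of the rings' centre. Next I'll move onto the lever bar.

Request:
send_rows:
  plan:
    - [[-0.0055, 0.007, -0.04, 0, 0, 0, 0.0], [0, 0, -0.05, 0, 0, 0, 0.0], [0, 0, -0.05, 0, 0, 0, 0.0], [0, 0, -0.02, 0, 0, 0, 0.0], [0, 0, 0, 0, 0, 0, 0.0]]

```text
t: 8.28
tool_pos: [0.5594, -0.2936, 0.1271]
orientation: [179.9, -0.1, 166.2]
wrist_force: [-0.4, 0.0, 0.4]
finger_gap: -0.001
grip_force: 0.0
```

Request:
send_rows:
  plan:
    - [[0, 0, -0.01, 0, 0, 0, 0.0], [0, 0, -0.01, 0, 0, 0, 0.0], [0, 0, 0, 0, 0, 0, 0.0]]

```text
t: 8.65
tool_pos: [0.5601, -0.2958, 0.1088]
orientation: [-179.9, 0.1, 166.1]
wrist_force: [-1.2, -1.1, 5.3]
finger_gap: -0.002
grip_force: 2.6
```

Run:
```python
from h import *
cv2.imwrite("pics/s3.png",cv2.resize(grab_frame("side")[95:195,210:340],None,fx=5,fy=5,interpolation=cv2.INTER_CUBIC))
```

```text
(no output)
```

View pics/s3.png

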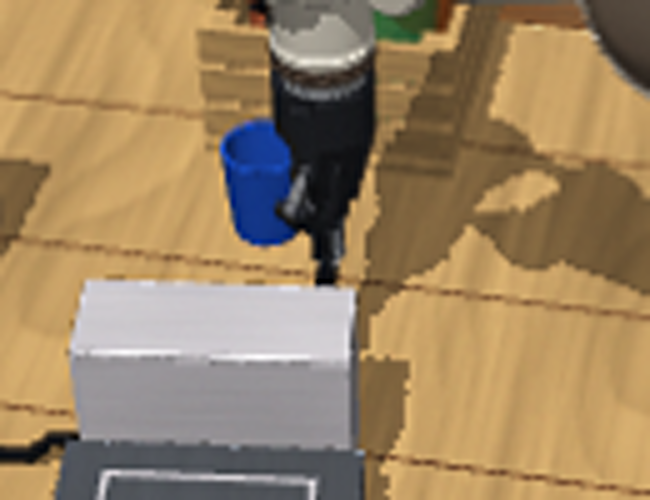

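The fingertip, near crop (325,280), is behind the console, so the bar itself is hidden. The 5.3 N contact at z 0.109 matches the start of the lever press. I'll press on down.

Request:
send_rows:
  plan:
    - [[-0.002, 0, -0.01, 0, 0, 0, 0.0], [-0.001, 0, -0.01, 0, 0, 0, 0.0], [0, 0, -0.01, 0, 0, 0, 0.0], [0, 0, 0, 0, 0, 0, 0.0]]

```text
t: 9.2
tool_pos: [0.5567, -0.2956, 0.0784]
orientation: [-179.9, 0.0, 166.1]
wrist_force: [-2.5, -3.2, 4.9]
finger_gap: 0.002
grip_force: 2.3
```

Request:
send_rows:
  plan:
    - [[0.001, 0, -0.01, 0, 0, 0, 0.0], [0.002, 0, -0.008, 0, 0, 0, 0.0], [0, 0, 0, 0, 0, 0, 0.0]]

```text
t: 9.57
tool_pos: [0.5599, -0.2954, 0.0605]
orientation: [-179.9, 0.0, 166.1]
wrist_force: [-3.3, -2.1, 5.9]
finger_gap: -0.0
grip_force: 2.6
```

Request:
send_rows:
  plan:
    - [[0, 0, -0.003, 0, 0, 0, 0.0], [0, 0, -0.002, 0, 0, 0, 0.0], [0, 0, 0, 0, 0, 0, 0.0]]

```text
t: 9.95
tool_pos: [0.5607, -0.2953, 0.0565]
orientation: [-180.0, 0.1, 166.1]
wrist_force: [-2.5, -0.5, 7.1]
finger_gap: -0.004
grip_force: 3.3
```

Request:
send_rows:
  plan:
    - [[0, 0, -0.001, 0, 0, 0, 0.0], [0, 0, -0.001, 0, 0, 0, 0.0], [0, 0, 0, 0, 0, 0, 0.0]]

```text
t: 10.32
tool_pos: [0.5611, -0.2952, 0.055]
orientation: [-180.0, 0.2, 166.1]
wrist_force: [-1.6, 0.2, 6.9]
finger_gap: -0.002
grip_force: 3.8
```

Request:
send_rows:
  plan:
    - [[0, 0, -0.001, 0, 0, 0, 0.0], [0, 0, -0.0005, 0, 0, 0, 0.0], [0, 0, 0, 0, 0, 0, 0.0], [0, 0, 0, 0, 0, 0, 0.0], [0, 0, 0, 0, 0, 0, 0.0]]

```text
t: 10.95
tool_pos: [0.5614, -0.2952, 0.0541]
orientation: [-180.0, 0.2, 166.1]
wrist_force: [-2.7, 1.8, 11.2]
finger_gap: 0.0
grip_force: 5.5
```

Run:
```python
from h import *
cv2.imwrite("pics/t4.png",grab_frame("top"))
s=telemetry.get_state();print(s["tool_pos"],s["wrist_force"])
cv2.imwrite("pics/c4.png",cv2.resize(cv2.imread("pics/t4.png")[95:220,172:398],None,fx=3.5,fy=3.5))
```

```text
[ 0.56137794 -0.29522253  0.05411644] [-2.43943654  1.24785127 10.3627877 ]
```

View pics/c4.png

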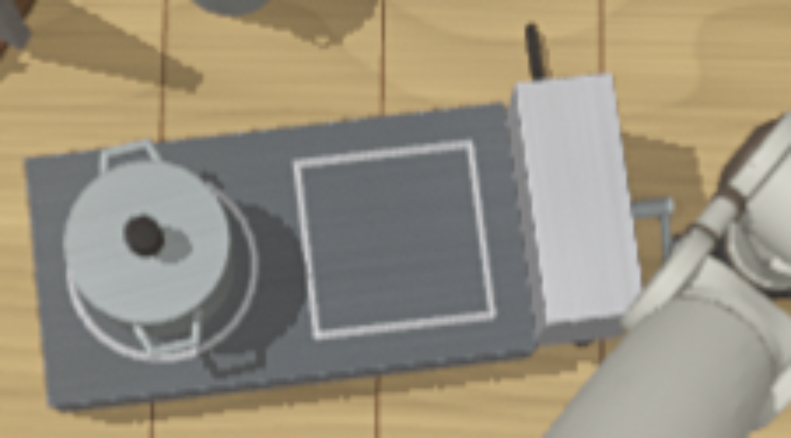

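The pot is still on the rings, with its knob at crop (144,236). The force has risen to about 11 N at z 0.054, so the lever is at its firm stop, past the third click, and has been held there over 0.5 s. I'm handing in.

```bash
python3 -c "
from h import *
print(robot.finish_job())"
```

```text
the job is handed in; nothing more can be done
None
```

I slid the pot onto the burner rings and released it about 3 mm from their centre. I then handed in the job with the lever held at its bottom stop, past the third click, with about 10 N; the hand-in returned no verdict.

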